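# Slide the green-lidded rearing tub home in the warming bay

## Task

Put the rearing tub with the green lid into the warming bay: slide it lengthwise along the bench, through the mouth between the orange guides and under the clear roof, until its end is fully home against the back stop, straight and flat on the bench. Keep it upright all the way, and leave the white-lidded and blue-lidded tubs where they are.

Things in the scene. Friction and masses are not known exactly. Their poses are not given: they have to be found in the camera images.
- tub_green: Rearing tub flat on the bench: rigid clear plastic box 130 mm long (x) x 56 wide (y) x 50 high (z), straight sides, cork inside, flat green lid flush with the sides. About 0.18 kg. Origin: centre of its underside, z up. The tub to be moved. Its two ends are alike: either may go in first.
- tub_white: Rearing tub flat on the bench: rigid clear plastic box 130 mm long (x) x 56 wide (y) x 50 high (z), straight sides, cork inside, flat white lid flush with the sides. About 0.18 kg. Origin: centre of its underside, z up. Same shape as the green one; a bystander.
- tub_blue: Rearing tub flat on the bench: rigid clear plastic box 130 mm long (x) x 56 wide (y) x 50 high (z), straight sides, cork inside, flat blue lid flush with the sides. About 0.18 kg. Origin: centre of its underside, z up. Same shape as the green one; a bystander.
- bay: Fixed bay without floor. Origin: mid-mouth at bench level; x points in along the slide, z up. Grey side walls 76 mm apart inside, 62 high. Clear roof x 0 to 95, underside z 62, top 70; white lamp on it, x 65 to 95, top 92. Back stop's face at x 85: a tub fully home has its origin at x 20, y 0 +-10, its last 45 mm outside. Orange guides, 40 high, flare to 112 apart inside at x -30.
Things that resemble listed ones, but are neither listed nor needed, are in the scene too. What is shaped like the tub_green but yellow is not meant.

How it is judged (in metres and radians):
At the end, for the whole second after the job is handed in: The green-lidded tub rests flat on the bench in the bay, its inner end within 12 mm of the back stop (origin at more than 8 mm past the mouth), its middle within 15 mm of the bay's centre line, its length within 11 degrees of the slide direction, at rest (x of tub_green in the frame of bay between 0.008 and 0.03 m and y of tub_green in the frame of bay between -0.015 and 0.015 m and angle between the x axis of tub_green and the x axis of bay, either way round below 0.2 rad and angle between tub_green's own z axis and vertical below 0.1 rad and height (world z) of tub_green below 0.008 m and linear speed of tub_green below 0.02 m/s); the robot touches nothing.
It fails at once if the green-lidded tub is tipped more than about 30 degrees (angle between tub_green's own z axis and vertical above 0.52 rad).
It fails at once if the white-lidded tub is moved more than 20 mm (distance of tub_white from where it was at the start of the episode above 0.02 m).
It fails at once if the blue-lidded tub is moved more than 20 mm (distance of tub_blue from where it was at the start of the episode above 0.02 m).
It also fails if it takes over 43 s, if anything falls off the work surface, if the arm or the gripper's body presses on something with over 40 N, if the wrist force passes 120 N, or if a joint passes its speed limit or range.

## Robot

A 6-joint arm with a two-finger parallel gripper is mounted at the origin on the work surface. World frame = base frame: x ahead of the robot, y to its left, z up, the work surface at z = 0. Lengths are in mm, angles in rad, forces in N, time in s.
With the tool pointing down it reaches from about 300 to 775 mm from the base axis. Payload 14.6 kg.
Tool frame: the origin (TCP) lies at the very end of the fingers, on their centre line; the grasp point (between the pads) lies 19 mm behind it (manip.grip_point_offset is the distance from the TCP to the grasp point, in mm); z points along the fingers, y is the line along which they close (so a half turn about z gives the same grasp; the last joint's range is limited). The gripper opens to 94 mm and grips with 3 to 60 N. Pads are 16 mm wide; open, the fingers measure 119 mm over their backs; the gripper's body (75 mm by 177 mm) begins 78 mm behind the grasp point.
Start: joints at [-1.334, 0.3, 1.521, -0, 1.321, -0.067], TCP at [164.525, -524.806, 205.446] pointing down, gripper open.
Joint ranges: [-3.03, 3.03], [-0.79, 2.21], [0.23, 2.52], [-1.04, 4.18], [0, 3.07], [-2.55, 2.55]. Speed limits (rad/s): [2.22, 2.22, 2.57, 3.14, 3.14, 3.14].

## Interface

Orientations are given as [roll, pitch, yaw] about the fixed x, y, z axes, in that order (R = Rz(yaw) Ry(pitch) Rx(roll)).
In Python, from cell import telemetry, eyes, manip gives the robot as it stands.
- The arm moves only by the tool play_rows, never from a script. Its arguments are lists of equal length, an entry for each row: "translation": the shift along the world's x, y, z in m, a list of three; "yaw": the turn about the world's z in rad. A call has 1 to 12 rows; each row is the pose to reach, as a shift and turn from the pose commanded when the call began; what a row does not reach only later rows make up. A row lasts 1/8 s, in which the tool goes at most 62.5 mm and 10.7 degrees, less where a joint would pass 70% of its speed; a pose out of reach is approached as far as the arm can. A call with a gripper value outside its range is refused whole. "hand" is the opening, from 0 (shut) to 1 (fully open), set as the call begins (left out, the last holds). The fingers move at their own pace and stop on an object; "force" is the grip in N (left out, the last holds). Time passes only in rows, so rows that repeat a pose let the fingers close. It gives the time, the measured TCP pose, the force, the opening and the grip force at its end, in the units of the state.
- telemetry.read_state(): the state, without advancing time (a new reading comes with each control period).
- eyes.camera(name): name is "scene" or "top" or "wrist"; returns a dict with "pixels" (480x640x3 uint8, red, green, blue), "fx", "fy", "cx", "cy" (pixels), "cam_to_world" (4x4, takes a point from camera to world coordinates); the wrist camera has in their place "T_tool_cam" (4x4, takes a point from camera to tool coordinates, whose origin is the TCP and whose axes are the flange's). Camera axes: x right, y up, looking along -z (the intrinsics and any distortion apply to the point x, -y, -z); pixel columns grow to the right and rows downward; lengths in mm; the calibration is good to about 2 mm. A picture is of the moment at which its call begins: read the wrist's pose just before it. There is no depth.
- manip.sign_off(): hands the job in; it is judged then, once.
The state is a dict: "clock": time; "joints": joint angles; "qd": joint speeds; "effort": joint torques, N m; "eef_pos": TCP position; "eef_rot": TCP orientation; "wrist_force": force on the tool from outside, world axes, zero at the start; "moment": the same for the moment, N m; "finger_gap": finger opening in mm; "finger_force": force on a finger pad.
Only numpy, scipy, OpenCV 4.12 (cv2) and the standard library are available. Lean on these libraries where they do the work, as an engineer would, in place of code of your own. Each camera call takes 0.05 s, during which the arm holds its last target. There are 200 camera calls.

## Working session

There is one attempt and no reset: what is moved stays moved. The work goes in short steps, Python scripts to look and compute and a tool call to move; the robot and the scene stay as the last step left them, time stands still between calls to the robot, and variables do not carry over. Pictures are saved under pics/ and viewed, at most 10 in all, crops included, and the job is handed in when it is done.

Besides the shell and the picture viewer there is one more tool, called after ">>>" by a JSON object that holds its "op" and its "data", one argument or row to a line. play_rows: Moves the arm, as the interface text tells. Its arguments: {"type":"object","properties":{"translation":{"type":"array","items":{"type":"array","items":{"type":"number"}}},"yaw":{"type":"array","items":{"type":"number"}},"hand":{"type":"number"},"force":{"type":"number"}},"required":["translation","yaw"]}

```bash
mkdir -p pics; ls
cat > h.py <<'E'
import numpy as np, cv2
from cell import telemetry, eyes, manip
def ray(c,u,v,T=None):
    T=np.array(c["cam_to_world"]) if T is None else T
    d=np.array([(u-c["cx"])/c["fx"],-(v-c["cy"])/c["fy"],-1.])
    return T[:3,3],T[:3,:3]@d
def onz(c,u,v,z,T=None):
    o,d=ray(c,u,v,T); return o+d*(z-o[2])/d[2]
def two(r1,r2):
    (a,d),(b,e)=r1,r2; s=np.linalg.lstsq(np.c_[d,-e],b-a,rcond=None)[0]
    p,q=a+s[0]*d,b+s[1]*e; return (p+q)/2,np.linalg.norm(p-q)
E
python3 - <<'E'
from h import *
for n in("scene","top"):
    c=eyes.camera(n); cv2.imwrite(f"pics/{n}0.png",c["pixels"][:,:,::-1])
    print(n,{k:np.round(v,3).tolist() for k,v in c.items() if k!="pixels"})
print(telemetry.read_state())
E
```

```text
pics
scene {'fx': 540.186, 'fy': 540.186, 'cx': 320.483, 'cy': 238.251, 'cam_to_world': [[-0.604, -0.686, 0.407, 1015.103], [0.797, -0.51, 0.323, 317.779], [-0.014, 0.519, 0.855, 1194.424], [0.0, 0.0, 0.0, 1.0]]}
top {'fx': 435.38, 'fy': 435.38, 'cx': 318.808, 'cy': 232.746, 'cam_to_world': [[0.003, 0.99, -0.143, 331.799], [-1.0, -0.0, -0.025, -128.934], [-0.025, 0.143, 0.989, 863.169], [0.0, 0.0, 0.0, 1.0]]}
{'clock': 0.1, 'joints': array([-1.33356825e+00,  3.00393586e-01,  1.52149822e+00,  1.57891276e-05,
        1.32065061e+00, -6.66012663e-02]), 'qd': array([-5.02134111e-04, -1.60853055e-04, -2.94175134e-03,  1.58120704e-04,
       -2.23197308e-04, -1.47537633e-05]), 'effort': array([ 1.50718690e-03, -5.32643723e+01, -3.53282583e+01,  7.09455600e-02,
        2.35177344e-02, -5.70380394e-05]), 'eef_pos': array([ 164.49720819, -524.60071846,  204.96388856]), 'eef_rot': array([-3.14064601e+00, -7.84687897e-05,  3.03825390e-01]), 'wrist_force': array([-0.10023039,  0.76156567, -0.26927279]), 'moment': array([-0.00293695, -0.01943711, -0.04556435]), 'finger_force': 0.0, 'finger_gap': 94.07453428591813}
```

View pics/top0.png

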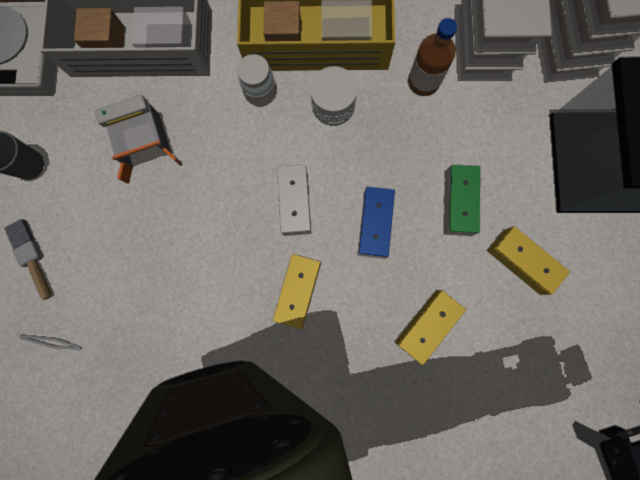

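View pics/scene0.png

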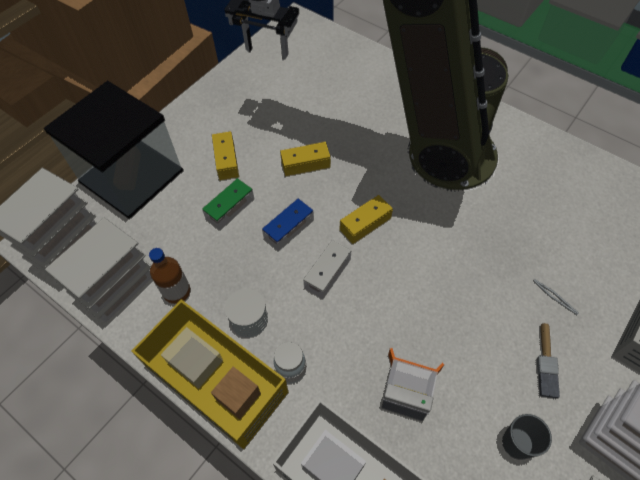

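The top view shows the green lid at (465,200). It could be confused with blue (377,222), white (294,199) and yellow (297,290), (432,327), (530,260). I choose the green one. The bay is at (135,130) with its mouth facing down the picture at about (135,152). Next I'll take one close crop of the bay and the green tub in both views.

Run:
```python
from h import *
t=cv2.imread("pics/top0.png"); s=cv2.imread("pics/scene0.png")
f=lambda a,x,y:cv2.resize(a[y:y+75,x:x+100],None,fx=4,fy=4,interpolation=cv2.INTER_CUBIC)
cv2.imwrite("pics/crop.png",np.vstack([np.hstack([f(t,90,95),f(s,360,340)]),np.hstack([f(t,415,162),f(s,180,165)])]))
T=eyes.camera("top");S=eyes.camera("scene")
H={}
for n,c in(("top",T),("scene",S)):
    hsv=cv2.cvtColor(c["pixels"],cv2.COLOR_RGB2HSV)
    m=cv2.inRange(hsv,(50,120,70),(80,255,255)); 
    k,l,st,ce=cv2.connectedComponentsWithStats(m)
    for i in range(1,k):
        if st[i,4]>150:
            print(n,st[i],ce[i])
            cnt,hi=cv2.findContours((l==i).astype('uint8'),cv2.RETR_CCOMP,cv2.CHAIN_APPROX_NONE)
            for q,h in zip(cnt,hi[0]):
                if h[3]>=0: print(' hole',q.reshape(-1,2).mean(0),len(q))
                else: print(' rect',cv2.boxPoints(cv2.minAreaRect(q)).round(1).tolist(), [onz(c,*p,50).round() for p in cv2.boxPoints(cv2.minAreaRect(q))])
```

```text
top [ 450  166   30   67 1833] [464.54555374 198.68030551]
 rect [[450.0, 166.0], [479.0, 166.0], [479.0, 232.0], [450.0, 232.0]] [array([ 578., -359.,   50.]), array([ 578., -415.,   50.]), array([ 451., -408.,   50.]), array([ 451., -354.,   50.])]
 hole [465.         213.33333333] 18
 hole [465.44444444 182.        ] 18
scene [ 478    0  162   92 2191] [575.21862163  46.29986308]
 rect [[474.1000061035156, 21.299999237060547], [496.1000061035156, -30.899999618530273], [661.0999755859375, 38.900001525878906], [639.0, 91.0999984741211]] [array([-487., -212.,   50.]), array([-785., -287.,   50.]), array([-757.,  303.,   50.]), array([-490.,  331.,   50.])]
 hole [634.  86.] 4
 hole [636.5  85. ] 6
 hole [632.  84.] 4
 hole [630.  84.] 10
 hole [628.  82.] 4
 hole [633.58823529  81.64705882] 17
 hole [624.  81.] 8
 hole [628.  80.] 4
 hole [626.  80.] 4
 hole [621.28571429  80.28571429] 7
 hole [631.8  78.8] 15
 hole [620.  78.] 4
 hole [618.   78.5] 6
 hole [616.  78.] 4
 hole [613.5  77. ] 10
 hole [629.  76.] 4
 hole [626.63636364  77.63636364] 11
 hole [611.  76.] 4
 hole [609.  7
[... 4345 characters left out ...]
hole [534.5  16. ] 6
 hole [544.  14.] 4
 hole [542.   14.5] 6
 hole [540.  14.] 4
 hole [545.  13.] 4
 hole [541.  13.] 4
 hole [537.5  13.5] 8
 hole [543.   12.5] 6
 hole [539.71428571  11.28571429] 7
 hole [542.  10.] 4
 hole [543.5   9. ] 6
 hole [547.    7.5] 6
 hole [543.   5.] 4
 hole [547.   4.] 4
scene [203 179  49  41 813] [226.6199262  198.95202952]
 rect [[202.39999389648438, 208.3000030517578], [239.5, 175.8000030517578], [251.1999969482422, 189.1999969482422], [214.10000610351562, 221.6999969482422]] [array([ 580., -413.,   50.]), array([ 444., -406.,   50.]), array([ 459., -352.,   50.]), array([ 592., -360.,   50.])]
 hole [218.72727273 204.81818182] 11
 hole [235.  190.6] 10
```

View pics/crop.png

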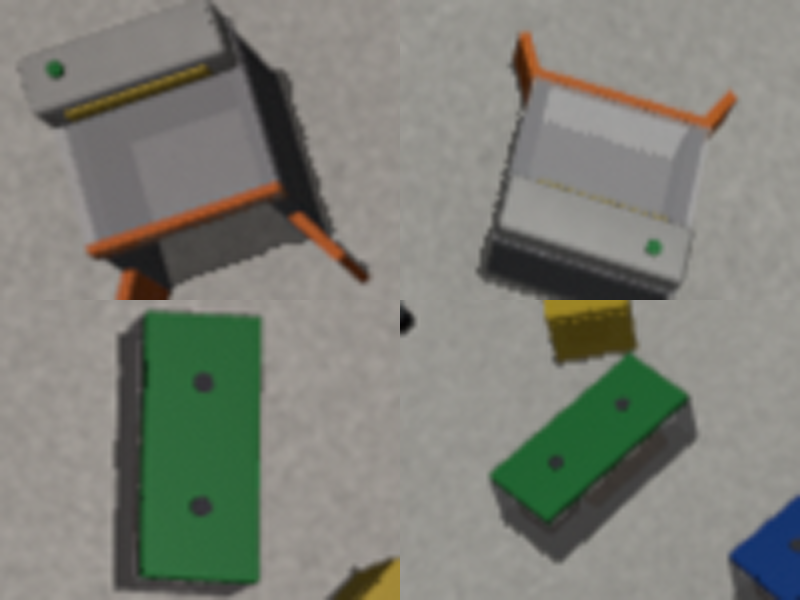

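The crop shows the green tub with its two vent holes. The bay's orange lintel runs (112,157)–(160,142) in top and (394,358)–(438,371) in scene. The lamp's green dot is at (104,112) in top and (423,402) in scene. I'll triangulate these.

Run:
```python
from h import *
T=eyes.camera("top");S=eyes.camera("scene")
P={}
for n,a,b in[("hole_near",(465,213.3),(235,190.6)),("hole_far",(465.4,182),(218.7,204.8)),
 ("lint+y",(112.5,157.5),(437.5,371.2)),("lint-y",(160.5,141.7),(393.8,358)),("lampdot",(103.75,112.25),(423.25,401.75)),
 ("guide-y tip",(181.5,163.5),(391,349)),]:
    p,e=two(ray(T,*a),ray(S,*b)); P[n]=p; print(n,p.round(1),round(e,1), onz(T,*a,70).round(),onz(S,*b,70).round())
d=P["hole_far"]-P["hole_near"]; print("tub yaw",np.arctan2(d[1],d[0]),(P["hole_far"]+P["hole_near"])/2)
l=P["lint+y"]-P["lint-y"]; print("bay yaw",np.arctan2(-l[0],l[1]),np.linalg.norm(l),(P["lint+y"]+P["lint-y"])/2)
```

```text
hole_near [ 486.7 -384.6   47.3] 0.2 [ 482. -378.   70.] [ 497. -371.   70.]
hole_far [ 546.9 -387.2   49.4] 0.6 [ 542. -381.   70.] [ 555. -374.   70.]
lint+y [593.2 289.2  65. ] 1.3 [592. 286.  70.] [595. 290.  70.]
lint-y [624.4 198.7  63.9] 2.5 [623. 195.  70.] [626. 200.  70.]
lampdot [673.9 299.2  90.2] 1.2 [683. 310.  70.] [667. 299.  70.]
guide-y tip [594.9 175.1  14.5] 7.1 [579. 152.  70.] [613. 185.  70.]
tub yaw -0.04253492000714199 [ 516.79865561 -385.90538441   48.37613443]
bay yaw 0.33222043278519364 95.73066910864922 [608.80671562 243.95036911  64.45716585]
```

Tub centre is about (517,-385), with the top at about 49 mm (text says 50) and yaw -0.045. The hole line and the rectangle agree, and the reach is fine. Bay mouth is about (608,243), with the roof at about 65–70 and yaw 0.33. I'll go above the tub's near end (467,-383).

>>> {"op": "play_rows", "data": {
  "translation": [
    [0.05,0.024,0],
    [0.1,0.047,0],
    [0.15,0.071,0],
    [0.2,0.094,0],
    [0.25,0.118,0],
    [0.29,0.136,-0.03],
    [0.3025,0.142,-0.065],
    [0.3025,0.142,-0.075],
    [0.3025,0.142,-0.075]
  ],
  "yaw": [-0.06,-0.12,-0.18,-0.24,-0.3,-0.349,-0.349,-0.349,-0.349],
  "hand": 1.0
}}

```text
clock: 1.42
eef_pos: [466.5, -383.2, 130.7]
eef_rot: [-3.141, 0.0, -0.046]
wrist_force: [-0.7, -0.0, 0.3]
finger_gap: 94.1
finger_force: 0.0
```

```bash
cat >> h.py <<'E'
from scipy.spatial.transform import Rotation as R
def wrist():
    s=telemetry.read_state(); c=eyes.camera("wrist"); W=np.eye(4); W[:3,:3]=R.from_euler("xyz",s["eef_rot"]).as_matrix(); W[:3,3]=s["eef_pos"]
    return c,W@np.array(c["T_tool_cam"])
E
python3 - <<'E'
from h import *
c,W=wrist(); print(np.round(W,2).tolist(),c["fx"])
cv2.imwrite("pics/w1.png",c["pixels"][:,:,::-1])
hsv=cv2.cvtColor(c["pixels"],cv2.COLOR_RGB2HSV); m=cv2.inRange(hsv,(50,120,50),(80,255,255))
q=max(cv2.findContours(m,0,2)[0],key=cv2.contourArea); r=cv2.minAreaRect(q); b=cv2.boxPoints(r)
print(b.round().tolist(),[onz(c,*p,50,W).round(1).tolist() for p in b])
E
```

```text
[[-0.04, 0.97, 0.25, 538.16], [-1.0, -0.04, -0.01, -385.69], [-0.0, -0.25, 0.97, 310.42], [0.0, 0.0, 0.0, 1.0]] 391.8019831906487
[[265.0, 68.0], [351.0, 68.0], [351.0, 265.0], [265.0, 265.0]] [[582.1, -359.9, 50.0], [579.7, -412.9, 50.0], [452.2, -410.6, 50.0], [454.8, -350.6, 50.0]]
```

View pics/w1.png

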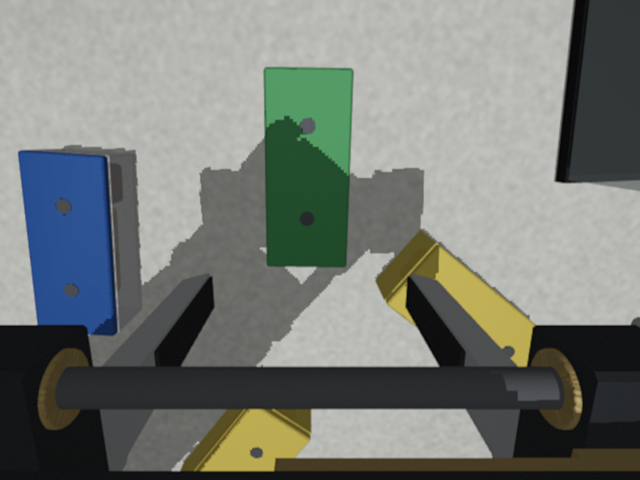

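Wrist view: the green lid spans (265,68)–(351,265), with holes at (307,126) and (307,218). A yellow tub's end at (380,285)–(437,243) is close to the right finger, so I'll check the clearance.

Run:
```python
from h import *
c,W=wrist()
for p in[(423,232),(438,243),(378,283),(390,300)]: print(p,*[onz(c,*p,z,W).round().tolist()[:2] for z in(0,50)])
a,b=[onz(c,*p,50,W) for p in[(307.3,126),(307,218)]]; print((a+b)/2,np.arctan2(*(a-b)[[1,0]]))
s=telemetry.read_state();print(s["eef_pos"])
```

```text
(423, 232) [461.0, -475.0] [474.0, -461.0]
(438, 243) [451.0, -488.0] [465.0, -471.0]
(378, 283) [419.0, -438.0] [438.0, -430.0]
(390, 300) [403.0, -449.0] [425.0, -439.0]
[ 516.92813252 -383.43044069   50.        ] -0.050101037081824035
[ 466.7771653  -383.79363377  132.03200594]
```

Clearance is about 20 mm, and the tub centre is (517,-383.5), which confirms the earlier value. Descend and grip.

>>> {"op": "play_rows", "data": {
  "translation": [
    [0,0,-0.05],
    [0,0,-0.095],
    [0,0,-0.113],
    [0,0,-0.113]
  ],
  "yaw": [0,0,0,0]
}}

```text
clock: 2.02
eef_pos: [466.9, -383.2, 17.9]
eef_rot: [-3.142, 0.0, -0.046]
wrist_force: [0.3, -0.9, -0.2]
finger_gap: 93.9
finger_force: 0.0
```

>>> {"op": "play_rows", "data": {
  "translation": [
    [0,0,0],
    [0,0,0],
    [0,0,0],
    [0,0,0],
    [0,0,0],
    [0,0,0]
  ],
  "yaw": [0,0,0,0,0,0],
  "hand": 0.4,
  "force": 40
}}

```text
clock: 2.78
eef_pos: [467.1, -382.8, 17.7]
eef_rot: [3.142, -0.0, -0.045]
wrist_force: [-1.9, 1.4, 5.4]
finger_gap: 55.7
finger_force: 40.0
```

Gripped at 55.7 mm. Lift and carry over to in front of the mouth.

>>> {"op": "play_rows", "data": {
  "translation": [
    [0,0,0.03],
    [0,0,0.07],
    [0,0.02,0.1],
    [0,0.07,0.1],
    [0,0.12,0.1],
    [0,0.17,0.1],
    [0,0.22,0.1],
    [-0.005,0.27,0.1],
    [-0.01,0.32,0.1],
    [-0.01,0.37,0.1],
    [-0.02,0.42,0.1],
    [-0.02,0.47,0.1]
  ],
  "yaw": [0,0,0,0.05,0.09,0.13,0.17,0.21,0.25,0.29,0.34,0.38]
}}

```text
clock: 4.28
eef_pos: [446.3, 88.7, 117.4]
eef_rot: [3.142, 0.0, 0.336]
wrist_force: [0.7, 0.6, -1.1]
finger_gap: 55.7
finger_force: 40.0
```

>>> {"op": "play_rows", "data": {
  "translation": [
    [0,0.04,0],
    [-0.004,0.08,0],
    [-0.004,0.1,0],
    [-0.004,0.1,0],
    [-0.004,0.1,0]
  ],
  "yaw": [0,0,0,0,0]
}}

```text
clock: 4.9
eef_pos: [443.0, 186.5, 117.3]
eef_rot: [3.141, 0.0, 0.335]
wrist_force: [0.3, 0.1, -0.8]
finger_gap: 55.9
finger_force: 40.0
```

Run:
```python
from h import *
c,W=wrist(); np.savez("w2.npz",W=W,fx=c["fx"],fy=c["fy"],cx=c["cx"],cy=c["cy"])
cv2.imwrite("pics/w2.png",c["pixels"][:,:,::-1])
s=telemetry.read_state();print(s["eef_pos"],s["eef_rot"],s["finger_gap"])
```

```text
[443.02627072 186.39039019 117.33293671] [3.14147715e+00 3.31028655e-04 3.34063254e-01] 55.84456800085254
```

View pics/w2.png

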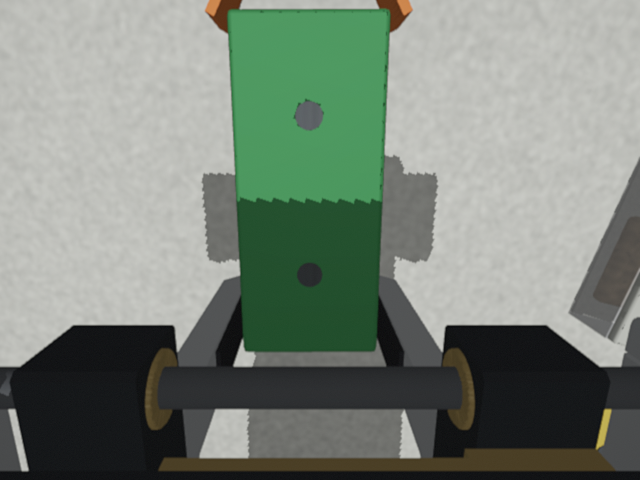

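The wrist view shows the tub between the two guide tips, (207,12) and (411,12), which look symmetric about its axis at column 309. I'll put numbers on that.

Run:
```python
from h import *
d=np.load("w2.npz"); W=d["W"]; c={k:float(d[k]) for k in("fx","fy","cx","cy")}
a,b=[onz(c,*p,40,W) for p in[(207,12),(411,12)]]; l=a-b
print(a,b,np.linalg.norm(l),"yaw",np.arctan2(-l[0],l[1]))
e=np.array([443,186.4]);u=np.array([np.cos(.334),np.sin(.334)]);n=np.array([-u[1],u[0]])
m=(a+b)[:2]/2-e; print("tips rel tool",m@u,m@n)
h=[onz(c,*p,150,W) for p in[(309,115),(309.5,274)]]
for q in h: print((q[:2]-e)@u,(q[:2]-e)@n)
q=np.array([608.,243])-e;print("mouth rel",q@u,q@n)
```

```text
[559.6429331  292.21250051  40.        ] [599.14851591 178.69466103  40.        ] 120.19563616926509 yaw 0.33490277383792966
tips rel tool 144.93927697580298 1.628938347174346
80.63221062527914 1.3200575739094993
20.53420998837025 1.0644699181149773
mouth rel 174.43674217561 -0.61885310031013
```

Aligned: lateral offset is about 1 mm, yaw 0.335, and about 144 mm to slide to home. Lower the tub to the bench, then slide.

>>> {"op": "play_rows", "data": {
  "translation": [
    [0,0,-0.05],
    [0,0,-0.085],
    [0,0,-0.098],
    [0,0,-0.0995],
    [0,0,-0.0995]
  ],
  "yaw": [0,0,0,0,0]
}}

```text
clock: 5.58
eef_pos: [443.6, 187.1, 18.8]
eef_rot: [3.142, -0.001, 0.334]
wrist_force: [-0.5, 0.5, -1.1]
finger_gap: 55.6
finger_force: 40.0
```

>>> {"op": "play_rows", "data": {
  "translation": [
    [0.019,0.0066,0],
    [0.038,0.0132,0],
    [0.057,0.0198,0],
    [0.076,0.0264,0],
    [0.085,0.0295,0],
    [0.095,0.033,0],
    [0.095,0.033,0]
  ],
  "yaw": [0,0,0,0,0,0,0]
}}

```text
clock: 6.45
eef_pos: [538.3, 220.2, 18.1]
eef_rot: [3.142, -0.0, 0.335]
wrist_force: [-0.5, 0.0, -1.3]
finger_gap: 55.5
finger_force: 40.0
```

>>> {"op": "play_rows", "data": {
  "translation": [
    [0.0095,0.0033,0],
    [0.019,0.0066,0],
    [0.0285,0.0099,0],
    [0.035,0.0121,0],
    [0.0378,0.0131,0],
    [0.0378,0.0131,0]
  ],
  "yaw": [0,0,0,0,0,0],
  "force": 15
}}

```text
clock: 7.2
eef_pos: [575.8, 233.3, 17.8]
eef_rot: [-3.142, 0.0, 0.335]
wrist_force: [0.8, -0.5, -1.3]
finger_gap: 55.6
finger_force: 15.0
```

>>> {"op": "play_rows", "data": {
  "translation": [
    [0.0009,0.0003,0],
    [0.0018,0.0006,0],
    [0.0028,0.001,0],
    [0.0028,0.001,0]
  ],
  "yaw": [0,0,0,0]
}}

```text
clock: 7.7
eef_pos: [577.5, 233.8, 17.7]
eef_rot: [3.141, 0.003, 0.335]
wrist_force: [-9.0, -4.6, 3.5]
finger_gap: 55.8
finger_force: 15.0
```

Run:
```python
from h import *
c,W=wrist(); t=eyes.camera("top")["pixels"]; s=eyes.camera("scene")["pixels"]
f=lambda a,x,y:cv2.resize(a[y:y+75,x:x+100],None,fx=4,fy=4,interpolation=cv2.INTER_CUBIC)
cv2.imwrite("pics/ins.png",np.hstack([f(t,90,110),f(s,360,325)])[:,:,::-1])
hsv=cv2.cvtColor(c["pixels"],cv2.COLOR_RGB2HSV); m=cv2.inRange(hsv,(10,150,120),(12,255,255))
st=telemetry.read_state();print(st["eef_pos"],st["wrist_force"])
cv2.imwrite("pics/w3.png",c["pixels"][:,:,::-1])
```

```text
[577.54441632 233.8559182   17.76195852] [-7.99204163 -4.41939419  3.13344813]
```

View pics/w3.png

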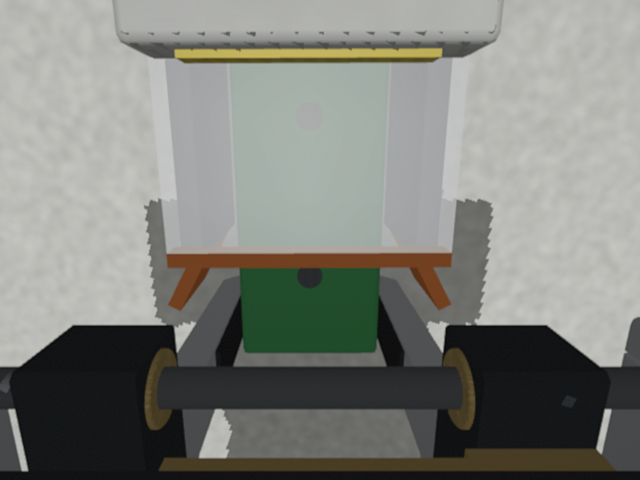

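The wrist view shows the tub at columns 229–388 under the clear roof. It is centred between the walls, with the lintel at row 260. A 10 N axial push came at the expected distance, so it's on the back stop. Open part way, then rise.

>>> {"op": "play_rows", "data": {
  "translation": [
    [0,0,0],
    [0,0,0],
    [0,0,0],
    [0,0,0]
  ],
  "yaw": [0,0,0,0],
  "hand": 0.72
}}

```text
clock: 8.35
eef_pos: [578.7, 234.3, 18.0]
eef_rot: [-3.142, -0.0, 0.335]
wrist_force: [0.6, 0.8, 0.2]
finger_gap: 68.1
finger_force: 0.0
```

>>> {"op": "play_rows", "data": {
  "translation": [
    [0,0,0.01],
    [0,0,0.03],
    [0,0,0.06],
    [0,0,0.1],
    [-0.02,-0.01,0.13],
    [-0.06,-0.02,0.15],
    [-0.08,-0.03,0.15],
    [-0.08,-0.03,0.15]
  ],
  "yaw": [0,0,0,0,0,0,0,0]
}}

```text
clock: 9.35
eef_pos: [498.3, 204.2, 169.9]
eef_rot: [3.142, -0.002, 0.335]
wrist_force: [0.4, -0.4, 0.2]
finger_gap: 67.6
finger_force: 0.0
```

Run:
```python
from h import *
c,W=wrist(); p=c["pixels"]; cv2.imwrite("pics/w4.png",p[:,:,::-1])
print(telemetry.read_state()["eef_pos"])
hsv=cv2.cvtColor(p,cv2.COLOR_RGB2HSV); m=cv2.inRange(hsv,(50,110,40),(80,255,255))
q=max(cv2.findContours(m,0,2)[0],key=cv2.contourArea); b=cv2.boxPoints(cv2.minAreaRect(q))
u=np.array([np.cos(.335),np.sin(.335)]);n=np.array([-u[1],u[0]])
for v in b: w=onz(c,*v,50,W)[:2]-[608,243]; print(v.round(),"bay xy",(w@u).round(1),(w@n).round(1))
```

```text
[499.0254592  204.38964258 169.40914996]
[269.  76.] bay xy 0.1 29.4
[344.  76.] bay xy 0.1 -24.2
[344. 142.] bay xy -45.6 -25.2
[269. 142.] bay xy -45.6 30.5
```

View pics/w4.png

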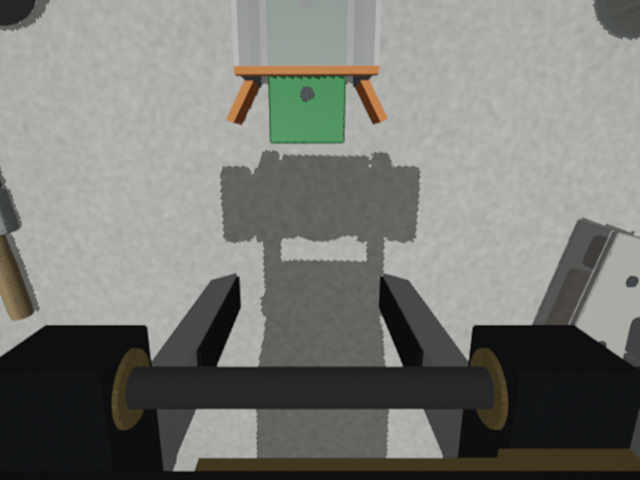

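The green tub is straight and centred between the guides, and its outer end (row 142) is 45.6 mm outside the mouth against the expected 45 mm. That puts its origin at about x 19.5, y 2.5, so it is home. The robot is clear, so I'll hand in.

```bash
python3 -c "from cell import manip; print(manip.sign_off())"
```

```text
the job is handed in; nothing more can be done
None
```

The green-lidded tub is in the warming bay, home against the back stop, straight and flat on the bench; the white and blue tubs were not touched, the arm is clear, and the job is handed in at about 9.5 s (no verdict came back).

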